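Unlock and set the incubator's air vent

TASK

Take the yellow lock clip off the egg incubator by its red tab, pulling it straight up out of its sprung catches, and put it down in the clear end of the orange drip tray. Then push the blue vent shutter along its track until its orange pointer lines up with the green marker. Leave the can, jar, mug and spanner in the tray as they are.

Things in the scene. Friction and masses are not known exactly. Their poses are not given: they have to be found in the camera images.
- incubator: white incubator with amber windows, fixed, 240 (x) x 400 (y) x 120 mm; origin at the centre of its underside, y along the vent track, z up. On its flat deck (z = 120 mm) two aluminium rails, 20 mm high, 10 mm wide, run along y at x = +-54 mm. The clip sits across them at y = -20 mm. The marker strip lies along the deck's +x edge, 20 mm high
- clip: lock clip, yellow saddle with red upright tab, 137 (x, across the track) x 30 (y) x 70 mm, 85 to 170 g, loose but held by the catches; blocks the shutter until removed. Origin at the centre of the underside of its legs: 3 mm above the deck when fitted, on the surface when stood down. Saddle top at z = 29 mm; the tab above it reaches z = 70 mm, 66 (x) x 16 (y) mm: pinch it across y
- clip_tab (a point): middle of the red tab, 52 mm above the clip's origin; axes as the clip's. The fitted clip's legs stand outside the rails between dark guides 18 mm high (1.5 mm play), each held by a sprung steel roller: pulling straight up takes roughly 8 to 15 N over the first 10 mm; after 20 mm it is free
- shutter (a joint): position of the vent shutter along the incubator's +y, m: 0 to 0.24. It starts near 0, and the clip blocks it at 0.037. It slides stiffly (3 to 5 N) and stays where it is left. The shutter is a blue ridged pad 90 x 90 mm between the rails, from 2 to 30 mm above the deck; too wide to pinch, so push its end faces
- shutter_back (a point): centre of the shutter's -y end face, 16 mm above the deck, axes as the incubator's: push here toward the incubator's +y
- shutter_pointer (a point): outer end of the orange pointer, a 5 mm wide strip at the middle of the shutter's length that sticks out over the +x rail; axes as the incubator's; it moves with the shutter
- marker_tip (a point): tip of the green marker on the strip at the deck's +x edge, at the pointer's height, axes as the incubator's (y along the track). The pointer lines up when both have the same y in the incubator's frame; that is always on the +y side of the start. The marker stays where it is
- tray: orange plastic drip tray, fixed, 400 (x) x 280 (y) x 35 mm outside, walls and floor 5 mm thick; origin at the centre of its underside. The half toward its own -x (near the robot) is empty: everything from its wall to x = -25 mm is clear
- spanner: steel spanner, 190 mm, lying in the tray across its middle (near tray x = +15 mm); leave alone
- pump_can: green pump oil can with brass nozzle, 84 mm across, 189 mm high, standing in the tray's +x end; origin at its foot; leave alone
- jar: clear glass jar with clamp lid, 72 mm across, 108 mm high, standing in the tray's +x end; origin at its foot; leave alone
- mug: white ceramic mug, 74 mm across, 92 mm high, standing in the tray's +x end; origin at its foot; leave alone
Mind the look-alikes: they are no part of the job. There is more than one size of the clip; the one meant has the size given above.

How it is judged:
By the outcome, as a careful person would: the job done as asked, in the order asked, and still so for the second after the job is handed in, with the robot touching nothing.
It also fails if it takes over 67 s, if anything falls off the work surface, if the arm or the gripper's body presses on something with over 40 N, if the wrist force passes 120 N, or if a joint passes its speed limit or range.

ROBOT

A 7-joint arm with a two-finger parallel gripper is mounted at the origin on the work surface. World frame = base frame: x ahead of the robot, y to its left, z up, the work surface at z = 0. Lengths are in m, angles in rad, forces in N, time in s.
With the tool pointing down it reaches from about 0.4 to 0.875 m from the base axis. Payload 19.3 kg.
Tool frame: the origin (TCP) lies at the very end of the fingers, on their centre line; the grasp point (between the pads) lies 19 mm behind it; z points along the fingers, y is the line along which they close (so a half turn about z gives the same grasp; the last joint's range is limited). The gripper opens to 85 mm and grips with 20 to 120 N. Pads are 22 mm wide; open, the fingers measure 114 mm over their backs; the gripper's body (76 mm by 85 mm) begins 54 mm behind the grasp point. The pads swing forward as they close: fully open they stand 13 mm farther back than shut.
Start: joints at [-1.227, 0.521, -0.036, 1.599, 0.021, 1.021, -0.113], TCP at [0.251, 0.572, 0.197] pointing down, gripper open.
Joint ranges: [-2.91, 2.91], [-0.3, 2.13], [-1.5, 1.42], [0.17, 2.43], [-1.26, 4.41], [0.16, 1.93], [-2.52, 2.52]. Speed limits (rad/s): [1.89, 1.89, 2.39, 2.39, 3.01, 3.01, 3.01].

INTERFACE

Orientations are given as [roll, pitch, yaw] about the fixed x, y, z axes, in that order (R = Rz(yaw) Ry(pitch) Rx(roll)).
In Python, from workcell import monitor, optics, workorder gives the robot as it stands.
- The arm moves only by the tool apply_moves, never from a script. Its arguments are lists of equal length, an entry for each row: "linear": the shift along the tool's x, y, z each as a share of 0.1 m, from -1 to 1, a list of three; "delta_rot": the turn, a rotation vector about the tool's x, y, z each as a share of 120 degrees, from -1 to 1, a list of three. A call has exactly 5 rows; each row is the pose to reach, as a shift and turn from the pose commanded when the call began, along the tool's axes at that moment; what a row does not reach only later rows make up. A row lasts 1/12 s, in which the tool goes at most 41.7 mm and 7.16 degrees, less where a joint would pass 70% of its speed; a pose out of reach is approached as far as the arm can. A call with a number of a shift or a turn outside -1 to 1 is refused whole. A call with a gripper value outside its range is refused whole. "gripper" is the opening, from -1 (shut) to 1 (fully open), set as the call begins (left out, the last holds). The fingers move at their own pace and stop on an object; "force" is the grip in N (left out, the last holds). Time passes only in rows, so rows that repeat a pose let the fingers close, or fill a call up. It gives the time, the measured TCP pose, the force, the opening and the grip force at its end, in the units of the state.
- monitor.observe(): the state, without advancing time (a new reading comes with each control period).
- optics.grab_frame(name): name is "scene" or "side" or "wrist"; returns (picture, depth): 384x512x3 uint8, red, green, blue; 384x512 float32, m along the optical axis (not along the pixel's ray), 0 where there is no reading.
- optics.camera_info(name): a dict with "fx", "fy", "cx", "cy" (pixels), "rvec" (rotation vector, rad) and "tvec" (3), from world to camera coordinates, as OpenCV has them; the wrist camera has in their place "T_tool_cam" (4x4, takes a point from camera to tool coordinates, whose origin is the TCP and whose axes are the flange's). Camera axes: x right, y down, z forward; pixel columns grow to the right and rows downward; lengths in m; the calibration is good to about 2 mm. A picture is of the moment at which its call begins: read the wrist's pose just before it. camera_info takes no time and is no camera call.
- workorder.job_done(): hands the job in; it is judged then, once.
The state is a dict: "clock": time; "qpos": joint angles; "qd": joint speeds; "joint_efforts": joint torques, N m; "position": TCP position; "tool_rot": TCP orientation; "force": force on the tool from outside, world axes, zero at the start; "moment": the same for the moment, N m; "grip_width": finger opening in m; "finger_force": force on a finger pad.
Only numpy, scipy, OpenCV 4.12 (cv2) and the standard library are available. Lean on these libraries where they do the work, as an engineer would, in place of code of your own. Each camera call takes 0.05 s, during which the arm holds its last target. There are 200 camera calls.

## Working session

There is one attempt and no reset: what is moved stays moved. The work goes in short steps, Python scripts to look and compute and a tool call to move; the robot and the scene stay as the last step left them, time stands still between calls to the robot, and variables do not carry over. Pictures are saved under pics/ and viewed, at most 10 in all, crops included, and the job is handed in when it is done.

Besides the shell and the picture viewer there is one more tool, called after ">>>" as a command line: name --argument value ..., lists and objects as JSON in quotes. apply_moves: Moves the arm, as the interface text tells. Its arguments: {"type":"object","properties":{"linear":{"type":"array"},"delta_rot":{"type":"array"},"gripper":{"type":"number"},"force":{"type":"number"}},"required":["linear","delta_rot"]}

```bash
mkdir -p pics; ls; cat > h.py <<'E'
import numpy as np, cv2
from workcell import monitor, optics, workorder
from scipy.spatial.transform import Rotation as R
def cam(name, st=None):
    i=optics.camera_info(name)
    if 'rvec' in i:
        Rm=cv2.Rodrigues(np.array(i['rvec'],float))[0]; T=np.eye(4); T[:3,:3]=Rm; T[:3,3]=np.array(i['tvec']).ravel(); T=np.linalg.inv(T)
    else:
        W=np.eye(4); W[:3,:3]=R.from_euler('xyz',st['tool_rot']).as_matrix(); W[:3,3]=st['position']; T=W@np.array(i['T_tool_cam'])
    return i,T
def grab(name,fn=None):
    st=monitor.observe(); p,d=optics.grab_frame(name)
    i,T=cam(name,st)
    v,u=np.mgrid[:384,:512]
    P=np.stack([(u-i['cx'])/i['fx']*d,(v-i['cy'])/i['fy']*d,d],-1)@T[:3,:3].T+T[:3,3]
    P[d==0]=np.nan
    if fn: cv2.imwrite('pics/'+fn+'.png',p[:,:,::-1]); np.savez('pics/'+fn+'.npz',p=p,P=P,d=d)
    return p,P,st
E
python3 - <<'E'
from h import *
a,P,st=grab('scene','s0'); b,Q,_=grab('side','d0'); c,_,_=grab('wrist','w0')
print(st)
cv2.imwrite('pics/all.png',cv2.resize(np.hstack([a,b])[:,:,::-1],(800,300)))
for n in('scene','side'): print(cam(n)[1][:3,3],cam(n)[1][:3,2])
E
```

```text
pics
{'clock': 0.0, 'qpos': array([-1.22722587,  0.52199971, -0.03633233,  1.59997884,  0.02122504,
        1.02104199, -0.11280541]), 'qd': array([0.00155458, 0.00153153, 0.00015234, 0.00020116, 0.00173472,
       0.00015138, 0.0003193 ]), 'joint_efforts': array([-3.26864167e-03, -9.27082872e+01,  1.97808892e+00, -3.69955945e+01,
        1.76936213e-02,  7.75602472e-03, -1.83177058e-06]), 'position': array([0.25119129, 0.57193012, 0.19684503]), 'tool_rot': array([-3.14055438e+00,  9.02687907e-05,  2.72782370e+00]), 'force': array([0.74845341, 0.18502559, 0.44499342]), 'moment': array([ 0.0243136 ,  0.06009484, -0.0063575 ]), 'finger_force': 0.0, 'grip_width': 0.08530828945273251}
[ 0.75956616 -0.51761843  0.79238752] [-0.33198949  0.64825691 -0.68523423]
[ 0.34835585 -0.62521274  0.7448388 ] [ 0.10456633  0.75139766 -0.65151166]
```

View pics/s0.png

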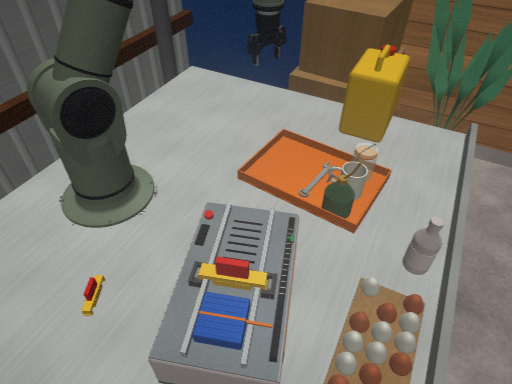

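View pics/d0.png

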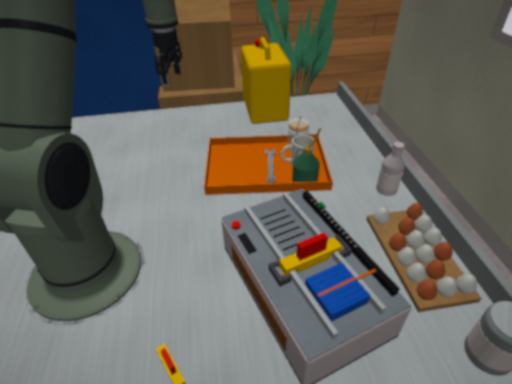

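The scene picture shows the incubator with the fitted clip's red tab at (232,267), the blue shutter at (222,320), the green marker at (291,238), and the tray at (315,175) with its near end clear. A smaller look-alike clip lies on the table at (92,295). In the side picture the tab is at (312,245), the marker at (321,206), and the tray at (267,165).

```bash
cat > m.py <<'E'
from h import *
for n in('s0','d0'):
    z=np.load(f'pics/{n}.npz');p=z['p'];P=z['P']
    hsv=cv2.cvtColor(p,cv2.COLOR_RGB2HSV);H,S,V=[hsv[...,k].astype(int) for k in range(3)]
    X,Y,Z=P[...,0],P[...,1],P[...,2]
    reg=(X>.2)&(X<1.1)&(Y>-.5)&(Y<.7)
    dk=reg&(Z>.110)&(Z<.135)&(S<60)
    k,l,s,c=cv2.connectedComponentsWithStats(cv2.morphologyEx(dk.astype(np.uint8),cv2.MORPH_CLOSE,np.ones((7,7)))) 
    j=1+np.argmax(s[1:,4]); m=(l==j)&dk
    print(n,'deck z',np.median(Z[m]),cv2.minAreaRect(P[m][:,:2].astype(np.float32)*1000))
    def rep(nm,m):
        k,l,s,c=cv2.connectedComponentsWithStats(m.astype(np.uint8))
        for j in range(1,k):
            if s[j,4]>=6:
                q=P[l==j]; print(' ',nm,s[j,4],c[j].round(1),'med',np.median(q,0).round(4),'zmax',np.percentile(q[:,2],95).round(3),'rect',[np.round(np.array(t),1) for t in cv2.minAreaRect(q[:,:2].astype(np.float32)*1000)])
    rep('red',reg&((H<6)|(H>174))&(S>170)&(Z>.12))
    rep('yel',reg&(H>20)&(H<32)&(S>170)&(Z>.12)&(Z<.2)&(Y<.3))
    rep('blue',reg&(H>100)&(H<125)&(S>150)&(Z>.125)&(Z<.17)&(Y<.3))
    rep('green',reg&(H>40)&(H<90)&(S>120)&(Z>.1)&(Z<.17)&(Y<.3))
    rep('orange',reg&(H>6)&(H<16)&(S>180)&(Z>.12)&(Z<.2)&(Y<.3))
    rep('tray',reg&(H>5)&(H<18)&(S>180)&(Z<.05)&(Y>.05)&(X<1))
E
python3 m.py
```

```text
s0 deck z 0.11841320005560824 ((524.8086547851562, -142.29864501953125), (239.22727966308594, 398.98187255859375), 17.402860641479492)
  red 38 [208.5 213.4] med [ 0.3878 -0.0271  0.1283] zmax 0.13 rect [array([387.5, -26.7]), array([17.1, 16.4]), np.float64(31.1)]
  red 214 [232.2 261.9] med [ 0.5319 -0.1606  0.1911] zmax 0.193 rect [array([ 531.3, -159.6]), array([63.2, 17.6]), np.float64(16.4)]
  yel 501 [233.9 275. ] med [ 0.5457 -0.165   0.1503] zmax 0.152 rect [array([ 532. , -160.5]), array([136. ,  30.5]), np.float64(17.4)]
  blue 859 [225.2 304.5] med [ 0.5522 -0.2255  0.1488] zmax 0.151 rect [array([ 551.3, -224.9]), array([87.6, 39.4]), np.float64(17.2)]
  blue 1284 [219.  330.5] med [ 0.5679 -0.2744  0.1485] zmax 0.151 rect [array([ 565.5, -270.8]), array([87.9, 43.2]), np.float64(17.2)]
  orange 20 [211.4 313.4] med [ 0.539  -0.2528  0.1492] zmax 0.152 rect [array([ 537.8, -253.4]), array([31. ,  2.8]), np.float64(16.1)]
  orange 7 [224.  315.4] med [ 0.5609 -0.2448  0.1492] zmax 0.151 rect [array([ 561.6, -245.5]), array([11.5,  1.7]), np.float64(15.1)]
  tray 3321 [294
[... 1550 characters left out ...]
14.7]), np.float64(75.9)]
  orange 24 [320.9 247.6] med [ 0.555  -0.159   0.1587] zmax 0.183 rect [array([ 545.2, -162.3]), array([37.4,  2.9]), np.float64(19.0)]
  orange 17 [301.9 256.4] med [ 0.5046 -0.1717  0.1583] zmax 0.166 rect [array([ 510.1, -171.5]), array([ 8.6, 25.4]), np.float64(84.6)]
  orange 61 [369.8 272. ] med [ 0.639  -0.221   0.1459] zmax 0.148 rect [array([ 631.4, -224. ]), array([46.3, 16.5]), np.float64(37.3)]
  tray 4731 [255.8 166.6] med [0.4787 0.3426 0.0078] zmax 0.033 rect [array([528.5, 355.2]), array([285.7, 392.2]), np.float64(82.8)]
  tray 38 [287.5 153.4] med [0.6173 0.4057 0.0066] zmax 0.009 rect [array([617.6, 407.5]), array([40.8, 17.8]), np.float64(76.7)]
```

```bash
cat > plan.py <<'E'
from h import *
import math
def plan(wps, cur=None, fine=True):
    """wps: (x,y,z,yaw_deg,calls); prints the final row of each call (shares); rows ramp up to it in fifths."""
    st=monitor.observe()
    p=np.array(st['position']); Rm=R.from_euler('xyz',st['tool_rot'])
    if cur: p=np.array(cur[:3]); Rm=R.from_euler('xyz',[math.pi,0,math.radians(cur[3])])
    for x,y,z,yaw,n in wps:
        for k in range(n,0,-1):
            d=(np.array([x,y,z])-p)/k
            Rt=R.from_euler('xyz',[math.pi,0,math.radians(yaw)])
            rv=(Rm.inv()*Rt).as_rotvec(degrees=True)/k
            q=.005 if k==1 else .05
            s=np.round(Rm.inv().apply(d)/.1/q)*q
            if k>1: rv[:2]=0
            r=np.round(rv/120/.005)*.005
            print('lin',s.round(3).tolist(),'rot',r.round(3).tolist(), '!!' if abs(s).max()>1 or np.linalg.norm(r)>.29 else '')
            p=p+Rm.apply(s*.1); Rm=Rm*R.from_rotvec(r*120,degrees=True)
        print('  -> ',p.round(4),Rm.as_euler('xyz',degrees=True).round(1))
E
python3 - <<'E'
from plan import *
plan([(.44,.25,.33,96.3,3),(.53,-.16,.30,17.3,4)])
print(np.array(optics.camera_info('wrist')['T_tool_cam']).round(3), optics.camera_info('wrist')['fx'])
E
```

```text
lin [-1.0, -0.75, -0.45] rot [0.0, 0.0, 0.165] 
lin [-1.2, -0.35, -0.45] rot [0.0, 0.0, 0.165] !!
lin [-1.23, 0.105, -0.43] rot [-0.0, 0.0, 0.17] !!
  ->  [0.4402 0.25   0.3302] [-180.     0.    96.3]
lin [-1.05, 0.1, 0.1] rot [0.0, 0.0, 0.165] !!
lin [-0.95, 0.45, 0.05] rot [0.0, 0.0, 0.165] 
lin [-0.7, 0.75, 0.1] rot [0.0, 0.0, 0.165] 
lin [-0.445, 0.97, 0.055] rot [0.0, 0.0, 0.165] 
  ->  [ 0.5301 -0.1601  0.3   ] [180.    0.   17.1]
[[ 0.    -0.956 -0.294  0.074]
 [ 1.     0.     0.    -0.001]
 [-0.    -0.294  0.956 -0.176]
 [ 0.     0.     0.     1.   ]] 322.3436156177426
```

>>> apply_moves --linear '[[-0.2,-0.15,-0.1],[-0.4,-0.3,-0.2],[-0.6,-0.45,-0.3],[-0.8,-0.6,-0.4],[-1.0,-0.75,-0.5]]' --delta_rot '[[0,0,0.03],[0,0,0.06],[0,0,0.09],[0,0,0.12],[0,0,0.15]]' --gripper 1

```text
clock: 0.57
position: [0.3131, 0.4621, 0.2476]
tool_rot: [-3.141, 0.0, 2.411]
force: [0.0, 0.1, 1.2]
grip_width: 0.0851
finger_force: 0.0
```

>>> apply_moves --linear '[[-0.2,-0.06,-0.1],[-0.4,-0.12,-0.2],[-0.6,-0.18,-0.3],[-0.8,-0.24,-0.4],[-1.0,-0.3,-0.5]]' --delta_rot '[[0,0,0.03],[0,0,0.06],[0,0,0.09],[0,0,0.12],[0,0,0.15]]'

```text
clock: 0.98
position: [0.3683, 0.3729, 0.2983]
tool_rot: [3.142, -0.0, 2.094]
force: [0.3, -0.5, 1.0]
grip_width: 0.0856
finger_force: 0.0
```

```bash
python3 - <<'E'
from plan import *
s=monitor.observe();print(s['clock'],s['position'],np.degrees(s['tool_rot']),s['qpos'].round(2))
plan([(.46,.2,.33,90,2),(.53,-.16,.30,17.3,4)])
E
```

```text
0.9833 [0.36830779 0.37293396 0.29833555] [ 1.79996762e+02 -3.50280979e-03  1.19969685e+02] [-1.03  0.26  0.16  1.74 -0.05  1.15 -0.33]
lin [-1.0, -0.05, -0.15] rot [0.0, 0.0, 0.125] 
lin [-0.93, 0.23, -0.165] rot [0.0, -0.0, 0.125] 
  ->  [0.4602 0.1999 0.3298] [180.  -0.  90.]
lin [-0.9, 0.2, 0.05] rot [0.0, 0.0, 0.15] 
lin [-0.8, 0.45, 0.1] rot [0.0, 0.0, 0.15] 
lin [-0.65, 0.65, 0.05] rot [0.0, 0.0, 0.155] 
lin [-0.375, 0.83, 0.1] rot [-0.0, -0.0, 0.15] 
  ->  [ 0.53   -0.1603  0.2998] [-180.    -0.    17.4]
```

>>> apply_moves --linear '[[-0.2,-0.01,-0.03],[-0.4,-0.02,-0.06],[-0.6,-0.03,-0.09],[-0.8,-0.04,-0.12],[-1.0,-0.05,-0.15]]' --delta_rot '[[0,0,0.025],[0,0,0.05],[0,0,0.075],[0,0,0.1],[0,0,0.125]]'

```text
clock: 1.4
position: [0.4142, 0.2837, 0.3124]
tool_rot: [-3.141, 0.0, 1.833]
force: [-0.5, -0.7, 0.5]
grip_width: 0.0856
finger_force: 0.0
```

>>> apply_moves --linear '[[-0.19,0.05,-0.03],[-0.38,0.1,-0.06],[-0.57,0.15,-0.09],[-0.76,0.2,-0.12],[-0.93,0.23,-0.165]]' --delta_rot '[[0,0,0.025],[0,0,0.05],[0,0,0.075],[0,0,0.1],[0,0,0.125]]'

```text
clock: 1.82
position: [0.4613, 0.1999, 0.329]
tool_rot: [-3.141, 0.0, 1.57]
force: [-0.1, -0.1, -0.2]
grip_width: 0.0852
finger_force: 0.0
```

>>> apply_moves --linear '[[-0.18,0.04,0.01],[-0.36,0.08,0.02],[-0.54,0.12,0.03],[-0.72,0.16,0.04],[-0.9,0.2,0.05]]' --delta_rot '[[0,0,0.03],[0,0,0.06],[0,0,0.09],[0,0,0.12],[0,0,0.15]]'

```text
clock: 2.23
position: [0.4808, 0.1102, 0.3237]
tool_rot: [-3.141, 0.0, 1.255]
force: [0.4, 0.5, 0.4]
grip_width: 0.0854
finger_force: 0.0
```

>>> apply_moves --linear '[[-0.16,0.09,0.02],[-0.32,0.18,0.04],[-0.48,0.27,0.06],[-0.64,0.36,0.08],[-0.8,0.45,0.1]]' --delta_rot '[[0,0,0.03],[0,0,0.06],[0,0,0.09],[0,0,0.12],[0,0,0.15]]'

```text
clock: 2.65
position: [0.4995, 0.0203, 0.3137]
tool_rot: [3.142, 0.0, 0.941]
force: [0.3, 0.4, -0.8]
grip_width: 0.0855
finger_force: 0.0
```

>>> apply_moves --linear '[[-0.13,0.13,0.01],[-0.26,0.26,0.02],[-0.39,0.39,0.03],[-0.52,0.52,0.04],[-0.65,0.65,0.05]]' --delta_rot '[[0,0,0.031],[0,0,0.062],[0,0,0.093],[0,0,0.124],[0,0,0.155]]'

```text
clock: 3.07
position: [0.5143, -0.0705, 0.3088]
tool_rot: [3.141, -0.0, 0.616]
force: [0.7, -0.6, -0.1]
grip_width: 0.0854
finger_force: 0.0
```

>>> apply_moves --linear '[[-0.08,0.17,0.02],[-0.16,0.34,0.04],[-0.24,0.51,0.06],[-0.32,0.68,0.08],[-0.375,0.83,0.1]]' --delta_rot '[[0,0,0.03],[0,0,0.06],[0,0,0.09],[0,0,0.12],[0,0,0.15]]'

```text
clock: 3.48
position: [0.5319, -0.1603, 0.2988]
tool_rot: [3.141, 0.0, 0.302]
force: [0.7, 0.8, 0.6]
grip_width: 0.0856
finger_force: 0.0
```

```bash
python3 - <<'E'
from plan import *
p,P,s=grab('wrist','w1')
print(s['clock'],s['position'],np.degrees(s['tool_rot']),s['qpos'].round(2),s['force'])
E
```

```text
3.4833 [ 0.53194063 -0.16031585  0.29881919] [1.79970842e+02 3.94401308e-03 1.72975229e+01] [-0.34  0.39  0.74  1.68 -0.28  1.18 -0.81] [0.68989344 0.75653782 0.64928238]
```

View pics/w1.png

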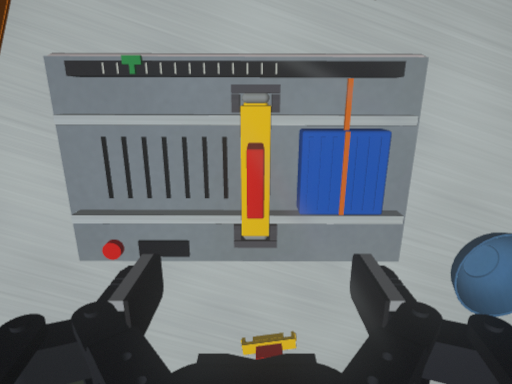

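The wrist view is centred on the clip: red tab at (256,182), green T-marker at (131,63) with its tip at about (131,72), pointer end at (350,80), shutter at (344,172). The small look-alike clip is at (268,345).

```bash
cat > m2.py <<'E'
import sys
from h import *
def meas(n):
    z=np.load(f'pics/{n}.npz');p=z['p'];P=z['P']
    hsv=cv2.cvtColor(p,cv2.COLOR_RGB2HSV);H,S,V=[hsv[...,k].astype(int) for k in range(3)]
    Z=P[...,2]
    yaw=np.radians(17.3);ex=np.array([np.cos(yaw),np.sin(yaw)]);ey=np.array([-ex[1],ex[0]]);c=np.array([.5236,-.142])
    out={}
    for nm,m in dict(tab=((H<6)|(H>174))&(S>150)&(Z>.182),blue=(H>100)&(H<125)&(S>150)&(Z>.135)&(Z<.17),green=(H>40)&(H<90)&(S>100)&(Z>.1)&(Z<.17),ptr=(H>6)&(H<16)&(S>170)&(Z>.12)&(Z<.17),
        yel=(H>20)&(H<32)&(S>170)&(Z>.14)&(Z<.16)).items():
        k,l,s,cc=cv2.connectedComponentsWithStats(m.astype(np.uint8))
        if k<2: continue
        if nm not in('blue','ptr'): m=l==1+np.argmax(s[1:,4])
        q=P[m];L=(q[:,:2]-c);X=L@ex;Y=L@ey
        print(nm,m.sum(),'world med',np.median(q,0).round(4),'inc x',np.percentile(X,[2,50,98]).round(4),'y',np.percentile(Y,[2,50,98]).round(4),'rect',[np.round(t,1) for t in cv2.minAreaRect(q[:,:2].astype(np.float32)*1000)])
        out[nm]=(X,Y)
        if nm in('green','ptr'):
            t=X<(np.percentile(X,2)+.006) if nm=='green' else X>np.percentile(X,98)-.03
            print('   tip y',np.mean(Y[t]).round(4),'range',Y[t].min().round(4),Y[t].max().round(4),'n',t.sum())
    return out
if __name__=='__main__': meas(sys.argv[1])
E
python3 m2.py w1
```

```text
tab 1118 world med [ 0.5341 -0.1595  0.1926] inc x [-0.0279  0.0049  0.0339] y [-0.0271 -0.02   -0.0127] rect [array([ 532.4, -160.1]), array([64.4, 14.5]), np.float64(16.8)]
blue 6667 world med [ 0.562  -0.2453  0.1498] inc x [-0.0391  0.0063  0.046 ] y [-0.1531 -0.1069 -0.0674] rect [array([ 559.5, -247.2]), array([88.8, 88.7]), np.float64(17.3)]
green 231 world med [ 0.6001 -0.0169  0.1455] inc x [0.1003 0.1108 0.1153] y [0.0887 0.0974 0.1065] rect [array([596.2, -11.7]), array([15.4, 28.4]), np.float64(15.3)]
   tip y 0.0978 range 0.0944 0.1027 n 44
ptr 486 world med [ 0.583  -0.2392  0.15  ] inc x [-0.0453  0.0278  0.0934] y [-0.1135 -0.1114 -0.0249] rect [array([ 565.6, -194.5]), array([141.6, 102. ]), np.float64(16.9)]
   tip y -0.1115 range -0.114 -0.1092 n 97
yel 2309 world med [ 0.5587 -0.1541  0.1517] inc x [-0.0639  0.0306  0.07  ] y [-0.0338 -0.0199 -0.0059] rect [array([ 531.9, -160.2]), array([136.9,  28.9]), np.float64(17.0)]
```

>>> apply_moves --linear '[[0,0,0.15],[0,0,0.3],[0,0,0.45],[0,0,0.6],[0,0,0.75]]' --delta_rot '[[0,0,0],[0,0,0],[0,0,0],[0,0,0],[0,0,0]]'

```text
clock: 3.95
position: [0.532, -0.1587, 0.2231]
tool_rot: [3.141, 0.0, 0.306]
force: [0.7, 0.1, 0.2]
grip_width: 0.0851
finger_force: 0.0
```

>>> apply_moves --linear '[[0,0,0.2],[0,0,0.4],[0,0,0.55],[0,0,0.62],[0,0,0.65]]' --delta_rot '[[0,0,0],[0,0,0],[0,0,0],[0,0,0],[0,0,0]]'

```text
clock: 4.37
position: [0.5316, -0.1585, 0.158]
tool_rot: [-3.141, 0.001, 0.307]
force: [0.9, -1.0, 1.0]
grip_width: 0.0854
finger_force: 0.0
```

>>> apply_moves --linear '[[0,0,0],[0,0,0],[0,0,0],[0,0,0],[0,0,0]]' --delta_rot '[[0,0,0],[0,0,0],[0,0,0],[0,0,0],[0,0,0]]' --gripper -1 --force 70

```text
clock: 4.78
position: [0.5323, -0.1579, 0.1594]
tool_rot: [3.141, -0.001, 0.309]
force: [-0.6, 0.6, -0.4]
grip_width: 0.0257
finger_force: 0.0
```

>>> apply_moves --linear '[[0,0,0],[0,0,0],[0,0,0],[0,0,0],[0,0,0]]' --delta_rot '[[0,0,0],[0,0,0],[0,0,0],[0,0,0],[0,0,0]]'

```text
clock: 5.2
position: [0.5322, -0.158, 0.1592]
tool_rot: [3.141, -0.0, 0.309]
force: [-0.8, -1.3, 6.6]
grip_width: -0.0001
finger_force: 3.0
```

The fingers closed fully without holding the tab, so I'm looking before doing anything else.

```bash
python3 - <<'E'
from h import *
s=monitor.observe();print(s['clock'],s['position'],s['tool_rot'],s['force'],s['grip_width'],s['finger_force'],s['qpos'].round(3))
a,_,_=grab('wrist','w2'); b,_,_=grab('side','d2'); c,_,_=grab('scene','s2')
def crop(im,r,cx): return cv2.resize(im[r:r+150,cx:cx+200],(400,300),interpolation=cv2.INTER_CUBIC)
cv2.imwrite('pics/c2.png',np.vstack([np.hstack([cv2.resize(a,(400,300)),crop(b,150,220)]),np.hstack([crop(c,180,140),cv2.resize(b,(400,300))])])[:,:,::-1])
E
python3 m2.py w2
```

```text
5.2 [ 0.53219316 -0.1580184   0.15920089] [ 3.14131038e+00 -4.16343384e-04  3.08724875e-01] [-0.76353248 -1.27387719  6.64966827] -0.00013782077596176807 2.999511114857114 [-0.268  0.538  0.64   1.85  -0.406  0.887 -0.696]
tab 1552 world med [ 0.5531 -0.1535  0.1926] inc x [0.0126 0.0247 0.0355] y [-0.0272 -0.0197 -0.0126] rect [array([ 549.9, -154.7]), array([28.9, 15.1]), np.float64(17.4)]
blue 18131 world med [ 0.5633 -0.2431  0.1499] inc x [-0.039   0.0078  0.0459] y [-0.153  -0.1057 -0.067 ] rect [array([ 558.8, -247.3]), array([89.7, 89.4]), np.float64(16.8)]
green 906 world med [ 0.6004 -0.0176  0.1456] inc x [0.1004 0.1106 0.1161] y [0.0883 0.0966 0.1063] rect [array([596.,  -9.]), array([16.8, 35.9]), np.float64(15.2)]
   tip y 0.0973 range 0.0941 0.105 n 199
ptr 1700 world med [ 0.5893 -0.2373  0.1501] inc x [-0.038   0.0355  0.0944] y [-0.114  -0.1115 -0.0203] rect [array([ 589.6, -221.9]), array([126.2, 111.4]), np.float64(69.6)]
   tip y -0.1115 range -0.1146 -0.1089 n 533
yel 4463 world med [ 0.5749 -0.1469  0.1517] inc x [-0.0084  0.0474  0.0706] y [-0.0342 -0.0196 -0.0058] rect [array([ 557.1, -152.6]), array([84.3, 29.4]), np.float64(17.2)]
```

View pics/c2.png

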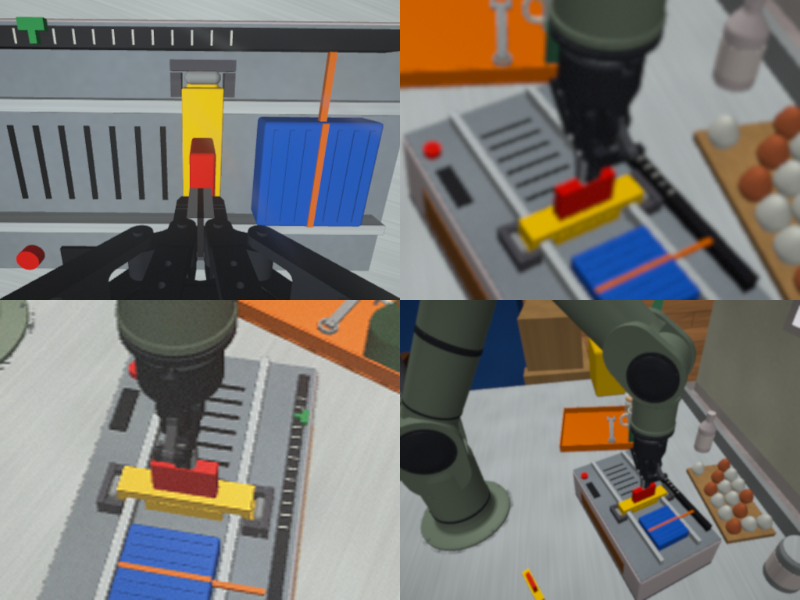

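The views disagree with the reading: the whole tab stays visible from the side, with the fingertips at or behind its top. I'll measure the fingers themselves from the depth images.

```bash
python3 - <<'E'
from h import *
yaw=np.radians(17.3);ex=np.array([np.cos(yaw),np.sin(yaw)]);ey=np.array([-ex[1],ex[0]]);c=np.array([.532,-.160])
for n in('s2','d2','w2'):
    z=np.load(f'pics/{n}.npz');p=z['p'].astype(int);P=z['P']
    L=np.stack([(P[...,:2]-c)@ex,(P[...,:2]-c)@ey,P[...,2]],-1)*1000
    dark=(p.max(-1)<75)&(abs(L[...,0])<45)&(abs(L[...,1])<60)&(L[...,2]>156)&(L[...,2]<300)
    print(n,dark.sum())
    for a in range(156,260,8):
        q=L[dark&(L[...,2]>=a)&(L[...,2]<a+8)]
        if len(q): print(a,len(q),'x',np.percentile(q[:,0],[2,50,98]).round(),'y',np.percentile(q[:,1],[2,50,98]).round())
p=np.load('pics/w0.npz')['p'];
E
```

```text
s2 324
196 3 x [-3. -1.  0.] y [-12. -12. -12.]
204 12 x [-5.  4.  7.] y [-13. -12. -10.]
212 3 x [10. 10. 11.] y [0. 7. 8.]
220 1 x [11. 11. 11.] y [-2. -2. -2.]
228 2 x [11. 12. 13.] y [-12.  -2.   8.]
236 22 x [-2. 10. 13.] y [-29. -11.  -4.]
244 22 x [-2.  7. 12.] y [-31. -14.  -8.]
252 30 x [-14.  11.  16.] y [-38. -14.  -1.]
d2 903
196 4 x [-11.  -7.  -4.] y [-10.  -5.   4.]
204 24 x [-12.  -7.   3.] y [-11.  -7.   6.]
212 30 x [-12.  -7.   4.] y [-11.  -6.   7.]
220 21 x [-12.  -7.  -2.] y [-11.  -4.  13.]
228 16 x [-12. -12.  -7.] y [-11.  -5.  11.]
236 42 x [-14. -12.  -3.] y [-25.  -0.  28.]
244 99 x [-14. -12.   9.] y [-31. -10.  31.]
252 67 x [-16. -12.  14.] y [-36. -12.  39.]
w2 32933
196 127 x [ 8.  8. 12.] y [-11.   0.  12.]
204 318 x [ 7.  8. 12.] y [-12.   1.  14.]
212 387 x [ 7.  8. 12.] y [-12.   0.  14.]
220 275 x [ 7.  8. 13.] y [-13.   1.  14.]
228 698 x [-9.  8. 14.] y [-15.   1.  17.]
236 2447 x [-7. 13. 15.] y [-29.  -1.  31.]
244 5989 x [-7. 10. 14.] y [-35.   3.  37.]
252 4214 x [-7. 12. 18.] y [-41.   4.  43.]
```

>>> apply_moves --linear '[[0,0,-0.06],[0,0,-0.12],[0,0,-0.18],[0,0,-0.24],[0,0,-0.3]]' --delta_rot '[[0,0,0],[0,0,0],[0,0,0],[0,0,0],[0,0,0]]'

```text
clock: 5.77
position: [0.5321, -0.1578, 0.1897]
tool_rot: [3.142, -0.0, 0.309]
force: [0.3, 0.7, -0.3]
grip_width: 0.0001
finger_force: 0.0
```

```bash
cat > tip.py <<'E'
from h import *
yaw=np.radians(17.3);ex=np.array([np.cos(yaw),np.sin(yaw)]);ey=np.array([-ex[1],ex[0]])
def tips(n):
  for cm in('scene','side','wrist'):
    p,P,s=grab(cm,n+cm); p=p.astype(int);c=s['position']
    L=np.stack([(P[...,:2]-c[:2])@ex,(P[...,:2]-c[:2])@ey,P[...,2]-c[2]],-1)*1000
    dark=(p.max(-1)<75)&(abs(L[...,0])<30)&(abs(L[...,1])<62)&(L[...,2]>-10)&(L[...,2]<120)&(P[...,2]>.158)
    q=L[dark]; zs=np.sort(q[:,2]); lo=q[q[:,2]<zs[8]+8]
    print(cm,'z rel tcp lowest',zs[[0,4,10]].round(1),'x',np.percentile(lo[:,0],[2,50,98]).round(),'y',np.percentile(lo[:,1],[2,50,98]).round())
  print(s['clock'],s['position'],s['force'],s['grip_width'])
E
python3 -c "
from tip import *
tips('a')"
```

```text
scene z rel tcp lowest [40.4 42.6 45.7] x [-7.  1.  6.] y [-15. -14.  -9.]
side z rel tcp lowest [37.4 42.4 46. ] x [-13.  -8.   3.] y [-13.  -8.   5.]
wrist z rel tcp lowest [39.3 39.7 40.6] x [ 7.  7. 12.] y [-14.  -1.  12.]
5.8667 [ 0.53251506 -0.15797957  0.19001359] [ 0.72126601 -0.05903652 -0.05330652] 0.00012455530830376906
```

>>> apply_moves --linear '[[0,0,0],[0,0,0],[0,0,0],[0,0,0],[0,0,0]]' --delta_rot '[[0,0,0],[0,0,0],[0,0,0],[0,0,0],[0,0,0]]' --gripper 1

```text
clock: 6.33
position: [0.5319, -0.1579, 0.1887]
tool_rot: [-3.141, 0.0, 0.309]
force: [-0.5, -0.2, 0.9]
grip_width: 0.0604
finger_force: 0.0
```

>>> apply_moves --linear '[[0,0,0],[0,0,0],[0,0,0],[0,0,0],[0,0,0]]' --delta_rot '[[0,0,0],[0,0,0],[0,0,0],[0,0,0],[0,0,0]]'

```text
clock: 6.75
position: [0.532, -0.1579, 0.1889]
tool_rot: [3.142, 0.0, 0.309]
force: [-0.3, -1.8, -0.4]
grip_width: 0.0854
finger_force: 0.0
```

```bash
python3 -c "
from tip import *
tips('b')"; for i in awrist bwrist; do python3 m2.py $i | grep -E 'tab|yel|tip'; done
```

```text
scene z rel tcp lowest [45.7 50.2 54.8] x [-4.  4.  9.] y [-57. -51.  43.]
side z rel tcp lowest [48.5 50.9 52.6] x [-12.  -2.   8.] y [-54.  44.  45.]
wrist z rel tcp lowest [46.6 47.2 47.5] x [-10.   1.  11.] y [-44. -43.  43.]
6.85 [ 0.53203471 -0.15788796  0.18890542] [ 0.07898306 -0.05214885 -0.2936405 ] 0.08551093478030744
tab 1618 world med [ 0.5474 -0.1556  0.1926] inc x [-0.0003  0.0187  0.0353] y [-0.0272 -0.0199 -0.0131] rect [array([ 546. , -155.9]), array([37.3, 15. ]), np.float64(18.3)]
   tip y 0.0974 range 0.0944 0.1043 n 138
   tip y -0.1114 range -0.1145 -0.1089 n 318
yel 3602 world med [ 0.5725 -0.148   0.1517] inc x [-0.0222  0.0451  0.0702] y [-0.0342 -0.0193 -0.0059] rect [array([ 549.9, -154.8]), array([99.5, 29.3]), np.float64(17.2)]
tab 2661 world med [ 0.5353 -0.1595  0.1926] inc x [-0.0277  0.006   0.0349] y [-0.0271 -0.0199 -0.0129] rect [array([ 532.6, -160.3]), array([65.1, 14.8]), np.float64(17.3)]
   tip y 0.0974 range 0.0939 0.1042 n 141
   tip y -0.1114 range -0.1144 -0.1089 n 336
yel 4483 world med [ 0.5664 -0.1514  0.1517] inc x [-0.0631  0.0387  0.0699] y [-0.0342 -0.0191 -0.0057] rect [array([ 532. , -160.5]), array([136.9,  29.6]), np.float64(17.2)]
```

The fingertips really end 34 mm behind the reported TCP: the tab top stopped them at 0.193 with the reported TCP at 0.159, and the depth images agree. I'll use that offset from here and grip 34 mm lower.

>>> apply_moves --linear '[[0,0.02,0.15],[0,0.02,0.3],[0,0.02,0.45],[0,0.02,0.58],[0,0.02,0.65]]' --delta_rot '[[0,0,0.004],[0,0,0.004],[0,0,0.004],[0,0,0.004],[0,0,0.004]]'

```text
clock: 7.32
position: [0.5321, -0.1596, 0.1226]
tool_rot: [-3.141, 0.001, 0.3]
force: [-0.4, 0.2, 0.1]
grip_width: 0.0851
finger_force: 0.0
```

>>> apply_moves --linear '[[0,0,0],[0,0,0],[0,0,0],[0,0,0],[0,0,0]]' --delta_rot '[[0,0,0],[0,0,0],[0,0,0],[0,0,0],[0,0,0]]' --gripper -1 --force 70

```text
clock: 7.73
position: [0.533, -0.1598, 0.1245]
tool_rot: [3.141, -0.001, 0.3]
force: [-0.7, 0.7, 0.4]
grip_width: 0.0257
finger_force: 0.0
```

>>> apply_moves --linear '[[0,0,0],[0,0,0],[0,0,0],[0,0,0],[0,0,0]]' --delta_rot '[[0,0,0],[0,0,0],[0,0,0],[0,0,0],[0,0,0]]'

```text
clock: 8.15
position: [0.5329, -0.1599, 0.1244]
tool_rot: [3.141, -0.001, 0.3]
force: [-1.3, 0.2, 6.7]
grip_width: 0.0153
finger_force: 68.2
```

Tab gripped, 15 mm wide at 68 N. Now pulling straight up.

>>> apply_moves --linear '[[0,0,-0.05],[0,0,-0.1],[0,0,-0.15],[0,0,-0.2],[0,0,-0.25]]' --delta_rot '[[0,0,0],[0,0,0],[0,0,0],[0,0,0],[0,0,0]]'

```text
clock: 8.57
position: [0.5328, -0.1599, 0.1497]
tool_rot: [3.141, -0.0, 0.3]
force: [-0.5, -0.1, -1.6]
grip_width: 0.0149
finger_force: 70.6
```

>>> apply_moves --linear '[[0,0,-0.1],[0,0,-0.25],[0,0,-0.45],[0,0,-0.65],[0,0,-0.8]]' --delta_rot '[[0,0,0],[0,0,0],[0,0,0],[0,0,0],[0,0,0]]'

```text
clock: 8.98
position: [0.5328, -0.1602, 0.2312]
tool_rot: [3.141, -0.001, 0.3]
force: [0.2, -0.6, -0.3]
grip_width: 0.0151
finger_force: 70.6
```

```bash
python3 - <<'E'
from plan import *
a,_,s=grab('wrist','w3'); b,_,_=grab('side','d3')
cv2.imwrite('pics/c3.png',np.hstack([cv2.resize(a,(400,300)),cv2.resize(b,(400,300))])[:,:,::-1])
print(s['clock'],s['position'],np.degrees(s['tool_rot']),s['force'],s['grip_width'],s['finger_force'])
# tray target: clip middle at tray (-.11,0), long axis along tray y
plan([(.50,.0,.24,45,2),(.4193,.3684,.22,83,4)])
E
```

```text
8.9833 [ 0.53278636 -0.16015173  0.23115953] [ 1.79961876e+02 -5.98308820e-02  1.71861050e+01] [ 0.15401965 -0.56439011 -0.26301426] 0.015135944770099701 70.62076091766357
lin [0.1, -0.8, -0.05] rot [0.0, 0.0, -0.115] 
lin [0.25, -0.795, -0.035] rot [0.0, -0.0, -0.115] 
  ->  [5.0e-01 1.0e-04 2.4e-01] [ 1.798e+02 -1.000e-01  4.480e+01]
lin [0.5, -0.8, 0.05] rot [0.0, 0.0, -0.08] 
lin [0.65, -0.7, 0.05] rot [0.0, 0.0, -0.08] 
lin [0.75, -0.6, 0.05] rot [0.0, 0.0, -0.08] 
lin [0.8, -0.44, 0.045] rot [0.0, -0.0, -0.08] 
  ->  [0.4194 0.3686 0.2201] [179.8  -0.   83.2]
```

View pics/c3.png

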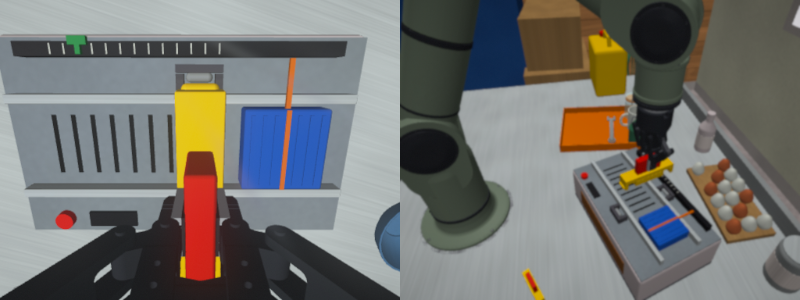

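The clip is out of its catches and held upright in the fingers. The guides are empty and the shutter hasn't moved. Carrying it to the tray.

>>> apply_moves --linear '[[0.02,-0.16,-0.01],[0.04,-0.32,-0.02],[0.06,-0.48,-0.03],[0.08,-0.64,-0.04],[0.1,-0.8,-0.05]]' --delta_rot '[[0,0,-0.023],[0,0,-0.046],[0,0,-0.069],[0,0,-0.092],[0,0,-0.115]]'

```text
clock: 9.5
position: [0.518, -0.0797, 0.2337]
tool_rot: [-3.141, 0.001, 0.544]
force: [-0.2, -0.1, -1.5]
grip_width: 0.0153
finger_force: 70.6
```

>>> apply_moves --linear '[[0.05,-0.16,-0.01],[0.1,-0.32,-0.02],[0.15,-0.48,-0.03],[0.2,-0.64,-0.04],[0.25,-0.8,-0.035]]' --delta_rot '[[0,0,-0.023],[0,0,-0.046],[0,0,-0.069],[0,0,-0.092],[0,0,-0.115]]'

```text
clock: 9.92
position: [0.4983, 0.0017, 0.2374]
tool_rot: [-3.142, 0.0, 0.784]
force: [0.9, 0.0, -1.4]
grip_width: 0.015
finger_force: 70.6
```

>>> apply_moves --linear '[[0.1,-0.16,0.01],[0.2,-0.32,0.02],[0.3,-0.48,0.03],[0.4,-0.64,0.04],[0.5,-0.8,0.05]]' --delta_rot '[[0,0,-0.016],[0,0,-0.032],[0,0,-0.048],[0,0,-0.064],[0,0,-0.08]]'

```text
clock: 10.33
position: [0.4772, 0.0938, 0.2321]
tool_rot: [-3.141, 0.0, 0.951]
force: [0.1, 0.3, -2.0]
grip_width: 0.0153
finger_force: 70.6
```

>>> apply_moves --linear '[[0.13,-0.14,0.01],[0.26,-0.28,0.02],[0.39,-0.42,0.03],[0.52,-0.56,0.04],[0.65,-0.7,0.05]]' --delta_rot '[[0,0,-0.016],[0,0,-0.032],[0,0,-0.048],[0,0,-0.064],[0,0,-0.08]]'

```text
clock: 10.75
position: [0.4583, 0.1877, 0.2272]
tool_rot: [-3.141, 0.0, 1.119]
force: [0.2, -0.2, -1.8]
grip_width: 0.0148
finger_force: 70.6
```

>>> apply_moves --linear '[[0.15,-0.12,0.01],[0.3,-0.24,0.02],[0.45,-0.36,0.03],[0.6,-0.48,0.04],[0.75,-0.6,0.05]]' --delta_rot '[[0,0,-0.016],[0,0,-0.032],[0,0,-0.048],[0,0,-0.064],[0,0,-0.08]]'

```text
clock: 11.17
position: [0.4371, 0.2822, 0.2222]
tool_rot: [-3.142, 0.0, 1.288]
force: [-0.5, -0.2, -1.5]
grip_width: 0.0153
finger_force: 70.6
```

>>> apply_moves --linear '[[0.16,-0.09,0.01],[0.32,-0.18,0.02],[0.48,-0.27,0.03],[0.64,-0.36,0.04],[0.8,-0.44,0.045]]' --delta_rot '[[0,0,-0.016],[0,0,-0.032],[0,0,-0.048],[0,0,-0.064],[0,0,-0.08]]'

```text
clock: 11.58
position: [0.4174, 0.3713, 0.2177]
tool_rot: [-3.141, 0.0, 1.456]
force: [-0.8, -0.9, -1.2]
grip_width: 0.0152
finger_force: 70.6
```

```bash
python3 - <<'E'
from plan import *
a,P,s=grab('wrist','w4')
print(s['clock'],s['position'],np.degrees(s['tool_rot']),s['force'],s['grip_width'],s['finger_force'],s['qpos'].round(2))
hsv=cv2.cvtColor(a,cv2.COLOR_RGB2HSV)
m=(hsv[...,0]>20)&(hsv[...,0]<32)&(hsv[...,1]>170)&(P[...,2]<.27); print('yel',np.nanpercentile(P[m],[5,50,95],axis=0).round(3).tolist(), cv2.minAreaRect(P[m][:,:2].astype(np.float32)*1000))
plan([(.4193,.3684,.008,83,3)])
E
```

```text
11.5833 [0.41743607 0.37129433 0.21771922] [-1.79990737e+02  5.25580698e-03  8.34097892e+01] [-0.83031007 -0.87922587 -1.20529195] 0.01519425662724361 70.61912655830383 [-1.05  0.41  0.3   1.77 -0.14  0.99 -0.81]
yel [[0.407, 0.36, 0.224], [0.423, 0.417, 0.245], [0.436, 0.438, 0.246]] ((405.55023193359375, 369.29522705078125), (146.86767578125, 54.24950408935547), 83.50855255126953)
lin [-0.0, 0.0, 0.7] rot [0.0, 0.0, 0.0] 
lin [-0.05, 0.0, 0.7] rot [0.0, 0.0, 0.005] 
lin [-0.015, 0.04, 0.695] rot [-0.0, -0.0, 0.0] 
  ->  [0.4194 0.3682 0.008 ] [-1.80e+02 -1.00e-01  8.31e+01]
```

View pics/w4.png

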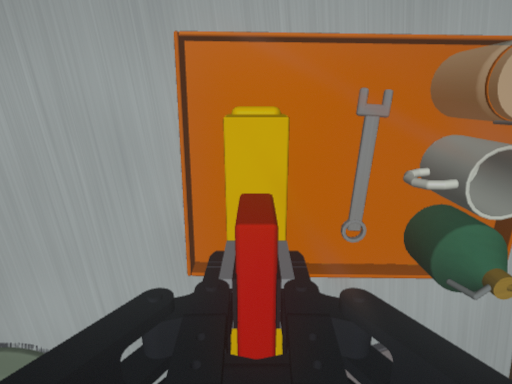

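The clip hangs square over the clear end. The tray's near wall is at column 185, the spanner at column 365, and the can, mug and jar are undisturbed on the right. Lowering.

>>> apply_moves --linear '[[0,0,0.14],[0,0,0.28],[0,0,0.42],[0,0,0.56],[0,0,0.7]]' --delta_rot '[[0,0,0],[0,0,0],[0,0,0],[0,0,0],[0,0,0]]'

```text
clock: 12.05
position: [0.418, 0.3702, 0.1472]
tool_rot: [3.142, -0.0, 1.454]
force: [0.1, -0.2, -1.1]
grip_width: 0.0151
finger_force: 70.7
```

>>> apply_moves --linear '[[0,0,0.14],[0,0,0.28],[0,0,0.42],[0,0,0.56],[-0.02,0.02,0.7]]' --delta_rot '[[0,0,0],[0,0,0],[0,0,0],[0,0,0],[0,0,0]]'

```text
clock: 12.47
position: [0.4195, 0.3684, 0.0771]
tool_rot: [-3.141, -0.0, 1.454]
force: [0.9, 0.9, -2.1]
grip_width: 0.0153
finger_force: 70.7
```

>>> apply_moves --linear '[[0,0,0.15],[0,0,0.3],[0,0,0.4],[0,0,0.5],[0,0,0.55]]' --delta_rot '[[0,0,0],[0,0,0],[0,0,0],[0,0,0],[0,0,0]]'

```text
clock: 12.88
position: [0.4195, 0.3674, 0.0218]
tool_rot: [-3.141, 0.001, 1.453]
force: [0.3, -0.5, -1.5]
grip_width: 0.0153
finger_force: 70.7
```

```bash
python3 - <<'E'
from plan import *
s=monitor.observe()
print(s['clock'],s['position'],np.degrees(s['tool_rot']),s['force'],s['grip_width'])
plan([(s['position'][0],s['position'][1],.0075,np.degrees(s['tool_rot'][2]),1)])
E
```

```text
12.8833 [0.41951767 0.36738639 0.02176875] [-1.79966537e+02  3.84794363e-02  8.32442147e+01] [ 0.34529274 -0.50338554 -1.49134849] 0.015310874888072167
lin [0.0, 0.0, 0.145] rot [-0.0, 0.0, -0.0] 
  ->  [0.4195 0.3674 0.0073] [-180.     0.    83.2]
```

>>> apply_moves --linear '[[0,0,0.04],[0,0,0.08],[0,0,0.11],[0,0,0.13],[0,0,0.145]]' --delta_rot '[[0,0,0],[0,0,0],[0,0,0],[0,0,0],[0,0,0]]'

```text
clock: 13.3
position: [0.4199, 0.3674, 0.0084]
tool_rot: [3.141, -0.0, 1.452]
force: [0.6, -0.4, -1.4]
grip_width: 0.0154
finger_force: 70.7
```

>>> apply_moves --linear '[[0,0,0.005],[0,0,0.01],[0,0,0.01],[0,0,0.01],[0,0,0.01]]' --delta_rot '[[0,0,0],[0,0,0],[0,0,0],[0,0,0],[0,0,0]]'

```text
clock: 13.72
position: [0.4198, 0.3673, 0.0075]
tool_rot: [3.141, -0.0, 1.452]
force: [0.8, -0.1, -2.0]
grip_width: 0.0149
finger_force: 70.7
```

>>> apply_moves --linear '[[0,0,0.005],[0,0,0.01],[0,0,0.01],[0,0,0.01],[0,0,0.01]]' --delta_rot '[[0,0,0],[0,0,0],[0,0,0],[0,0,0],[0,0,0]]'

```text
clock: 14.13
position: [0.4198, 0.3673, 0.0064]
tool_rot: [3.142, -0.0, 1.452]
force: [-0.2, -0.1, 0.5]
grip_width: 0.0149
finger_force: 71.1
```

>>> apply_moves --linear '[[0,0,0],[0,0,0],[0,0,0],[0,0,0],[0,0,0]]' --delta_rot '[[0,0,0],[0,0,0],[0,0,0],[0,0,0],[0,0,0]]' --gripper 0.5

```text
clock: 14.55
position: [0.4198, 0.3673, 0.0064]
tool_rot: [-3.142, 0.0, 1.452]
force: [-0.7, -0.5, 0.6]
grip_width: 0.0638
finger_force: 0.0
```

>>> apply_moves --linear '[[0,0,0],[0,0,0],[0,0,0],[0,0,0],[0,0,0]]' --delta_rot '[[0,0,0],[0,0,0],[0,0,0],[0,0,0],[0,0,0]]'

```text
clock: 14.97
position: [0.4198, 0.3672, 0.0064]
tool_rot: [-3.142, 0.0, 1.452]
force: [0.1, 1.3, -0.2]
grip_width: 0.0639
finger_force: 0.0
```

>>> apply_moves --linear '[[0,0,-0.1],[0,0,-0.3],[0,0,-0.55],[0,0,-0.8],[0,0,-1]]' --delta_rot '[[0,0,0],[0,0,0],[0,0,0],[0,0,0],[0,0,0]]'

```text
clock: 15.38
position: [0.4201, 0.3674, 0.1089]
tool_rot: [3.141, -0.001, 1.452]
force: [0.8, 0.2, -0.1]
grip_width: 0.0642
finger_force: 0.0
```

>>> apply_moves --linear '[[0,0,-0.2],[0,0,-0.4],[0,0,-0.6],[0,0,-0.8],[0,0,-1]]' --delta_rot '[[0,0,0],[0,0,0],[0,0,0],[0,0,0],[0,0,0]]' --gripper -1

```text
clock: 15.8
position: [0.4196, 0.367, 0.2082]
tool_rot: [3.141, -0.0, 1.452]
force: [-0.0, -0.3, -0.0]
grip_width: 0.0033
finger_force: 0.0
```

```bash
python3 - <<'E'
from plan import *
a,P,s=grab('wrist','w5')
print(s['clock'],s['position'],np.degrees(s['tool_rot']),s['force'],s['grip_width'])
hsv=cv2.cvtColor(a,cv2.COLOR_RGB2HSV);H,S=hsv[...,0],hsv[...,1]
for nm,m in (('yel',(H>20)&(H<32)&(S>170)),('red',((H<5)|(H>175))&(S>150))):
    m&=P[...,2]<.1
    print(nm,m.sum(),np.nanpercentile(P[m],[2,50,98],axis=0).round(3).tolist(),cv2.minAreaRect(P[m][:,:2].astype(np.float32)*1000))
plan([(.50,.03,.23,45,4),(.5817,-.3187,.22,17.2,4)])
E
```

```text
15.8 [0.4196243  0.36701449 0.20823709] [ 1.79989982e+02 -2.04522271e-02  8.31965428e+01] [-0.04365421 -0.34617508 -0.012592  ] 0.0032939295564971527
yel 2179 [[0.401, 0.3, 0.012], [0.422, 0.393, 0.034], [0.44, 0.434, 0.035]] ((419.57489013671875, 366.8285217285156), (139.76321411132812, 30.901233673095703), 83.21332550048828)
red 571 [[0.411, 0.335, 0.073], [0.418, 0.355, 0.074], [0.425, 0.381, 0.076]] ((419.25732421875, 360.0851745605469), (52.504150390625, 14.120054244995117), 82.82444763183594)
lin [-0.8, 0.3, -0.05] rot [0.0, 0.0, 0.08] 
lin [-0.75, 0.45, -0.05] rot [0.0, 0.0, 0.08] 
lin [-0.7, 0.55, -0.05] rot [0.0, 0.0, 0.08] 
lin [-0.57, 0.635, -0.04] rot [-0.0, -0.0, 0.08] 
  ->  [0.5003 0.0299 0.2298] [-180.    -0.3   44.8]
lin [-0.45, 0.75, 0.0] rot [0.0, 0.0, 0.055] 
lin [-0.4, 0.8, 0.05] rot [0.0, 0.0, 0.06] 
lin [-0.25, 0.85, 0.0] rot [0.0, 0.0, 0.055] 
lin [-0.19, 0.905, 0.035] rot [-0.0, -0.0, 0.06] 
  ->  [ 0.5815 -0.3186  0.2202] [-179.9   -0.2   17.2]
```

View pics/w5.png

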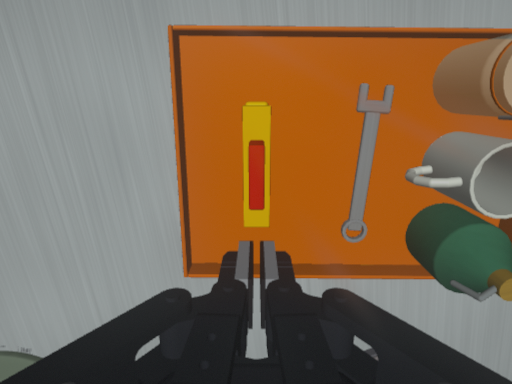

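The clip stands upright in the clear end at (257,165). Its saddle top is at z = 34 mm, as it should be, and the spanner and vessels haven't moved. Now to the shutter with the fingers shut.

>>> apply_moves --linear '[[-0.16,0.06,-0.01],[-0.32,0.12,-0.02],[-0.48,0.18,-0.03],[-0.64,0.24,-0.04],[-0.8,0.3,-0.05]]' --delta_rot '[[0,0,0.016],[0,0,0.032],[0,0,0.048],[0,0,0.064],[0,0,0.08]]'

```text
clock: 16.27
position: [0.4404, 0.282, 0.2114]
tool_rot: [-3.141, 0.0, 1.28]
force: [0.1, -0.7, 0.6]
grip_width: 0.0001
finger_force: 0.0
```

>>> apply_moves --linear '[[-0.15,0.09,-0.01],[-0.3,0.18,-0.02],[-0.45,0.27,-0.03],[-0.6,0.36,-0.04],[-0.75,0.45,-0.05]]' --delta_rot '[[0,0,0.016],[0,0,0.032],[0,0,0.048],[0,0,0.064],[0,0,0.08]]'

```text
clock: 16.68
position: [0.4625, 0.1979, 0.2165]
tool_rot: [-3.142, 0.0, 1.114]
force: [-1.3, 0.9, -0.5]
grip_width: -0.0001
finger_force: 0.0
```

>>> apply_moves --linear '[[-0.14,0.11,-0.01],[-0.28,0.22,-0.02],[-0.42,0.33,-0.03],[-0.56,0.44,-0.04],[-0.7,0.55,-0.05]]' --delta_rot '[[0,0,0.016],[0,0,0.032],[0,0,0.048],[0,0,0.064],[0,0,0.08]]'

```text
clock: 17.1
position: [0.4812, 0.1109, 0.2215]
tool_rot: [-3.142, -0.0, 0.946]
force: [0.4, 0.1, 0.5]
grip_width: -0.0
finger_force: 0.0
```

>>> apply_moves --linear '[[-0.12,0.13,-0.01],[-0.24,0.26,-0.02],[-0.36,0.39,-0.03],[-0.48,0.52,-0.04],[-0.57,0.635,-0.04]]' --delta_rot '[[0,0,0.016],[0,0,0.032],[0,0,0.048],[0,0,0.064],[0,0,0.08]]'

```text
clock: 17.52
position: [0.4996, 0.0271, 0.2257]
tool_rot: [3.141, -0.0, 0.778]
force: [0.1, -0.9, -0.0]
grip_width: 0.0001
finger_force: 0.0
```

>>> apply_moves --linear '[[-0.09,0.15,0],[-0.18,0.3,0],[-0.27,0.45,0],[-0.36,0.6,0],[-0.45,0.75,0]]' --delta_rot '[[0,0,0.011],[0,0,0.022],[0,0,0.033],[0,0,0.044],[0,0,0.055]]'

```text
clock: 17.93
position: [0.5205, -0.0571, 0.2253]
tool_rot: [3.142, 0.0, 0.664]
force: [-0.0, 0.8, 0.2]
grip_width: -0.0
finger_force: 0.0
```

>>> apply_moves --linear '[[-0.08,0.16,0.01],[-0.16,0.32,0.02],[-0.24,0.48,0.03],[-0.32,0.64,0.04],[-0.4,0.8,0.05]]' --delta_rot '[[0,0,0.012],[0,0,0.024],[0,0,0.036],[0,0,0.048],[0,0,0.06]]'

```text
clock: 18.35
position: [0.5384, -0.1448, 0.2203]
tool_rot: [3.142, 0.0, 0.539]
force: [-0.5, -0.4, 0.6]
grip_width: -0.0
finger_force: 0.0
```

>>> apply_moves --linear '[[-0.05,0.17,0],[-0.1,0.34,0],[-0.15,0.51,0],[-0.2,0.68,0],[-0.25,0.85,0]]' --delta_rot '[[0,0,0.011],[0,0,0.022],[0,0,0.033],[0,0,0.044],[0,0,0.055]]'

```text
clock: 18.77
position: [0.5607, -0.2305, 0.2202]
tool_rot: [-3.142, 0.0, 0.424]
force: [-0.3, -0.1, -0.0]
grip_width: -0.0
finger_force: 0.0
```

>>> apply_moves --linear '[[-0.04,0.18,0.01],[-0.08,0.36,0.02],[-0.12,0.54,0.03],[-0.16,0.72,0.03],[-0.19,0.905,0.035]]' --delta_rot '[[0,0,0.012],[0,0,0.024],[0,0,0.036],[0,0,0.048],[0,0,0.06]]'

```text
clock: 19.18
position: [0.5805, -0.3209, 0.2167]
tool_rot: [-3.141, 0.0, 0.298]
force: [-0.4, 0.8, -0.4]
grip_width: -0.0001
finger_force: 0.0
```

```bash
python3 - <<'E'
from plan import *
a,P,s=grab('wrist','w6')
print(s['clock'],s['position'],np.degrees(s['tool_rot']),s['force'],s['grip_width'],s['qpos'].round(2))
plan([(.5817,-.3187,.097,17.2,2)])
E
python3 m2.py w6|grep -v yel
```

```text
19.1833 [ 0.58046817 -0.32092384  0.21667429] [-1.79993653e+02  1.78846836e-02  1.70563445e+01] [-0.42285172  0.76980004 -0.39902363] -0.00010241450378975323 [ 0.02  0.66  0.66  1.49 -0.42  1.14 -0.51]
lin [0.0, -0.05, 0.6] rot [0.0, 0.0, -0.0] 
lin [0.03, -0.0, 0.595] rot [0.0, 0.0, -0.005] 
  ->  [ 0.5817 -0.3189  0.097 ] [1.799e+02 1.000e-01 1.740e+01]
blue 11480 world med [ 0.564  -0.2487  0.1499] inc x [-0.0392  0.007   0.0466] y [-0.1559 -0.116  -0.07  ] rect [array([ 559.7, -248.5]), array([89.1, 89.6]), np.float64(17.1)]
ptr 1010 world med [ 0.5941 -0.2372  0.1498] inc x [-0.0382  0.039   0.0936] y [-0.1144 -0.1119 -0.1097] rect [array([ 582.7, -241. ]), array([137.4,   5.4]), np.float64(17.1)]
   tip y -0.1122 range -0.1149 -0.1095 n 311
```

>>> apply_moves --linear '[[0,-0.01,0.12],[0,-0.02,0.24],[0.01,-0.03,0.36],[0.02,-0.04,0.48],[0.03,-0.04,0.6]]' --delta_rot '[[0,0,0],[0,0,0],[0,0,0],[0,0,-0.001],[0,0,-0.001]]'

```text
clock: 19.65
position: [0.5825, -0.3134, 0.1553]
tool_rot: [-3.141, 0.0, 0.304]
force: [0.1, -0.3, 0.3]
grip_width: -0.0001
finger_force: 0.0
```

>>> apply_moves --linear '[[0,0,0.15],[0,0,0.3],[0,0,0.45],[0,0,0.55],[0,0,0.6]]' --delta_rot '[[0,0,0],[0,0,0],[0,0,0],[0,0,0],[0,0,0]]'

```text
clock: 20.07
position: [0.582, -0.3138, 0.095]
tool_rot: [-3.14, 0.001, 0.303]
force: [0.2, -0.8, 0.4]
grip_width: 0.0001
finger_force: 0.0
```

```bash
python3 -c "
from tip import *
tips('c')"; python3 - <<'E'
from plan import *
s=monitor.observe(); 
yaw=np.radians(17.2);ex=np.array([np.cos(yaw),np.sin(yaw)]);ey=np.array([-ex[1],ex[0]])
L=s['position'][:2]-[.5236,-.142]; print('inc',L@ex,L@ey,np.degrees(s['tool_rot']))
E
```

```text
scene z rel tcp lowest [69.4 76.5 80.2] x [ 2.  9. 12.] y [-29. -16.   6.]
side z rel tcp lowest [63.2 64.4 66.1] x [-12. -11.  -6.] y [-12.  -2.   9.]
wrist z rel tcp lowest [61.9 62.  62. ] x [ 7. 11. 12.] y [-14.  -1.  12.]
20.1667 [ 0.58218475 -0.31423291  0.09607536] [0.0879778  0.55130563 0.66112259] -0.0001313681991137723
inc 0.005243462593291497 -0.1822624743488632 [1.79994976e+02 8.39149596e-03 1.73332981e+01]
```

>>> apply_moves --linear '[[0,-0.06,0],[0,-0.12,0],[0,-0.2,0],[0,-0.3,0],[0,-0.4,0]]' --delta_rot '[[0,0,0],[0,0,0],[0,0,0],[0,0,0],[0,0,0]]'

```text
clock: 20.63
position: [0.5706, -0.2757, 0.0975]
tool_rot: [3.141, -0.001, 0.302]
force: [2.1, -2.6, 3.5]
grip_width: 0.0002
finger_force: 2.0
```

>>> apply_moves --linear '[[0,-0.15,0],[0,-0.3,0],[0,-0.45,0],[0,-0.6,0],[0,-0.75,0]]' --delta_rot '[[0,0,0],[0,0,0],[0,0,0],[0,0,0],[0,0,0]]'

```text
clock: 21.05
position: [0.5482, -0.2035, 0.0974]
tool_rot: [3.141, -0.001, 0.303]
force: [3.6, -4.2, 1.8]
grip_width: 0.0001
finger_force: 2.2
```

>>> apply_moves --linear '[[0,-0.15,0],[0,-0.3,0],[0,-0.45,0],[0,-0.6,0],[0,-0.7,0]]' --delta_rot '[[0,0,0],[0,0,0],[0,0,0],[0,0,0],[0,0,0]]'

```text
clock: 21.47
position: [0.5272, -0.136, 0.0973]
tool_rot: [-3.141, -0.001, 0.304]
force: [2.5, -2.8, 1.3]
grip_width: 0.0002
finger_force: 1.9
```

```bash
python3 - <<'E'
from plan import *
a,P,s=grab('wrist','w7')
yaw=np.radians(17.2);ex=np.array([np.cos(yaw),np.sin(yaw)]);ey=np.array([-ex[1],ex[0]])
L=s['position'][:2]-[.5236,-.142]; print('inc',L@ex,L@ey,s['position'],s['force'],s['qpos'].round(2))
E
python3 m2.py w7|grep -v yel
```

```text
inc 0.005198374791122964 0.004706298332332892 [ 0.5271742  -0.13596697  0.09725355] [ 2.50189001 -2.80155737  1.28376967] [-0.28  0.62  0.61  1.93 -0.5   0.76 -0.65]
blue 27263 world med [ 0.5262 -0.0715  0.15  ] inc x [-0.0273  0.0218  0.0475] y [0.0188 0.0698 0.1041] rect [array([504.9, -78.7]), array([94. , 97.9]), np.float64(17.1)]
green 699 world med [ 0.6004 -0.0212  0.1446] inc x [0.1001 0.1087 0.1132] y [0.0879 0.0929 0.0961] rect [array([597.8, -20.8]), array([ 7.7, 17.6]), np.float64(70.2)]
   tip y 0.0952 range 0.0935 0.0994 n 221
ptr 3170 world med [ 0.5559 -0.0673  0.1466] inc x [-0.009   0.053   0.0951] y [0.0593 0.0619 0.0644] rect [array([546.6, -70. ]), array([112.2,  15.4]), np.float64(22.5)]
   tip y 0.0617 range 0.0587 0.0746 n 1204
```

>>> apply_moves --linear '[[0,-0.06,0],[0,-0.12,0],[0,-0.18,0],[0,-0.24,0],[0,-0.28,0]]' --delta_rot '[[0,0,0],[0,0,0],[0,0,0],[0,0,0],[0,0,0]]'

```text
clock: 21.93
position: [0.5188, -0.1107, 0.0969]
tool_rot: [-3.142, 0.0, 0.302]
force: [2.6, -2.3, 1.8]
grip_width: -0.0
finger_force: 1.7
```

```bash
python3 - <<'E'
from plan import *
a,P,s=grab('wrist','w8'); b,_,_=grab('side','d8')
yaw=np.radians(17.2);ex=np.array([np.cos(yaw),np.sin(yaw)]);ey=np.array([-ex[1],ex[0]])
L=s['position'][:2]-[.5236,-.142]; print('inc',L@ex,L@ey,s['position'],s['force'],s['qpos'].round(2))
cv2.imwrite('pics/c8.png',np.hstack([cv2.resize(a,(400,300)),cv2.resize(b[100:250,200:400],(400,300),interpolation=cv2.INTER_CUBIC)])[:,:,::-1])
E
python3 m2.py w8|grep -v yel;python3 m2.py d8|grep -v yel
```

```text
inc 0.004705038627403086 0.0313084196891863 [ 0.51883647 -0.11070043  0.09691463] [ 2.64328374 -2.27736005  1.82287807] [-0.34  0.6   0.62  1.96 -0.51  0.74 -0.69]
blue 27581 world med [ 0.5184 -0.0463  0.15  ] inc x [-0.0274  0.0219  0.0476] y [0.0453 0.0962 0.1307] rect [array([497. , -52.8]), array([ 94.1, 100.1]), np.float64(17.3)]
green 1461 world med [ 0.5982 -0.0182  0.1455] inc x [0.1002 0.1088 0.1126] y [0.0885 0.0966 0.106 ] rect [array([595.8, -15.7]), array([13.4, 23. ]), np.float64(20.8)]
   tip y 0.0971 range 0.0943 0.1044 n 422
ptr 3240 world med [ 0.5488 -0.0415  0.1466] inc x [-0.0089  0.054   0.0953] y [0.0859 0.0885 0.0911] rect [array([538.7, -44.6]), array([112.7,  16.5]), np.float64(22.9)]
   tip y 0.0883 range 0.0853 0.1022 n 1256
blue 1078 world med [ 0.4621 -0.0342  0.1511] inc x [-0.6281 -0.0299  0.0261] y [0.047  0.1174 1.6813] rect [array([168.6, 754.2]), array([ 575. , 1766.6]), np.float64(37.4)]
green 189 world med [0.9894 1.2453 0.1416] inc x [0.74   0.859  0.9072] y [1.0923 1.1786 1.2007] rect [array([ 965.2, 1201. ]), array([198.9,  38.1]), np.float64(50.6)]
   tip y 1.1053 range 1.0946 1.122 n 16
ptr 11 world med [ 0.5873 -0.0246  0.1414] inc x [0.0878 0.0964 0.0999] y [0.0894 0.0924 0.098 ] rect [array([585.9, -25.7]), array([13. ,  5.2]), np.float64(56.7)]
   tip y 0.093 range 0.0893 0.0985 n 11
```

View pics/c8.png

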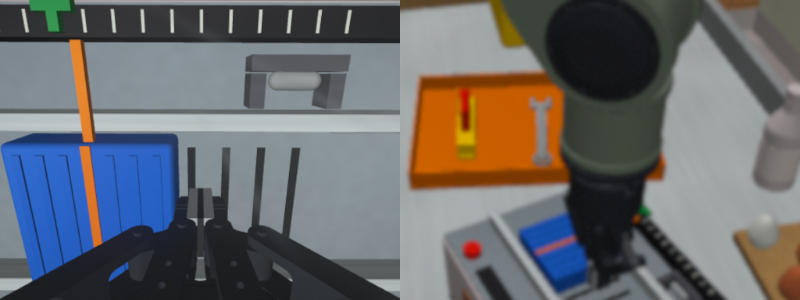

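The wrist view shows the pointer end at (76,40) and the marker stem tip at (54,28), so about 9 mm is left. The side view shows the clip upright in the tray.

```bash
cat > al.py <<'E'
import sys
from h import *
def al(n):
    z=np.load(f'pics/{n}.npz');p=z['p'];P=z['P']
    hsv=cv2.cvtColor(p,cv2.COLOR_RGB2HSV);H,S=hsv[...,0].astype(int),hsv[...,1].astype(int);Z=P[...,2]
    yaw=np.radians(17.2);ex=np.array([np.cos(yaw),np.sin(yaw)]);ey=np.array([-ex[1],ex[0]])
    X=(P[...,:2]-[.5236,-.142])@ex;Y=(P[...,:2]-[.5236,-.142])@ey
    g=(H>40)&(H<90)&(S>100)&(Z>.12)&(Z<.16)&(X>.09)&(X<.13)&(Y<.15)&(Y>.05)
    o=(H>6)&(H<16)&(S>150)&(Z>.12)&(Z<.16)&(X>.055)&(X<.1)&(Y>.03)&(Y<.15)
    for nm,m in(('green',g),('ptr',o)):
        for a in np.arange(.06,.12,.004):
            k=m&(X>=a)&(X<a+.004)
            if k.sum()>4: print(nm,a.round(3),k.sum(),'y lo/mid/hi',np.percentile(Y[k],[3,97]).round(4),np.mean(np.percentile(Y[k],[3,97])).round(4),'z',np.median(Z[k]).round(3))
al(sys.argv[1])
E
python3 al.py w8; python3 al.py w1|grep green
```

```text
green 0.096 29 y lo/mid/hi [0.0955 0.1   ] 0.0977 z 0.144
green 0.1 258 y lo/mid/hi [0.0949 0.1031] 0.099 z 0.145
green 0.104 269 y lo/mid/hi [0.0948 0.1037] 0.0993 z 0.145
green 0.108 805 y lo/mid/hi [0.0887 0.1062] 0.0975 z 0.146
green 0.112 100 y lo/mid/hi [0.0885 0.1063] 0.0974 z 0.146
ptr 0.06 158 y lo/mid/hi [0.0859 0.0911] 0.0885 z 0.145
ptr 0.064 165 y lo/mid/hi [0.0859 0.0911] 0.0885 z 0.146
ptr 0.068 161 y lo/mid/hi [0.0857 0.0911] 0.0884 z 0.146
ptr 0.072 174 y lo/mid/hi [0.0858 0.091 ] 0.0884 z 0.146
ptr 0.076 177 y lo/mid/hi [0.0859 0.0909] 0.0884 z 0.146
ptr 0.08 181 y lo/mid/hi [0.0858 0.0911] 0.0885 z 0.146
ptr 0.084 196 y lo/mid/hi [0.0858 0.0911] 0.0884 z 0.146
ptr 0.088 192 y lo/mid/hi [0.0858 0.0911] 0.0884 z 0.146
ptr 0.092 198 y lo/mid/hi [0.0859 0.091 ] 0.0884 z 0.146
ptr 0.096 33 y lo/mid/hi [0.0862 0.1002] 0.0932 z 0.146
green 0.1 31 y lo/mid/hi [0.0953 0.1026] 0.0989 z 0.146
green 0.104 24 y lo/mid/hi [0.095  0.1012] 0.0981 z 0.146
green 0.108 97 y lo/mid/hi [0.0892 0.1069] 0.0981 z 0.145
green 0.112 78 y lo/mid/hi [0.0888 0.1062] 0.0975 z 0.146
```

>>> apply_moves --linear '[[0,-0.02,0],[0,-0.04,0],[0,-0.06,0],[0,-0.075,0],[0,-0.08,0]]' --delta_rot '[[0,0,0],[0,0,0],[0,0,0],[0,0,0],[0,0,0]]'

```text
clock: 22.45
position: [0.5164, -0.1034, 0.0968]
tool_rot: [-3.141, 0.0, 0.302]
force: [0.6, -3.4, -1.1]
grip_width: 0.0002
finger_force: 1.5
```

```bash
python3 - <<'E'
from plan import *
a,P,s=grab('wrist','w9'); print(s['position'],s['force'])
E
python3 al.py w9|grep -E "green 0.1|ptr 0.08"
```

```text
[ 0.51636191 -0.10340038  0.09680465] [ 0.57809415 -3.40715475 -1.11176366]
green 0.1 250 y lo/mid/hi [0.0948 0.1011] 0.0979 z 0.146
green 0.104 254 y lo/mid/hi [0.0949 0.1034] 0.0991 z 0.145
green 0.108 790 y lo/mid/hi [0.0886 0.1063] 0.0975 z 0.146
green 0.112 65 y lo/mid/hi [0.0886 0.1062] 0.0974 z 0.145
ptr 0.08 183 y lo/mid/hi [0.0936 0.099 ] 0.0963 z 0.146
ptr 0.084 181 y lo/mid/hi [0.0936 0.0988] 0.0962 z 0.146
ptr 0.088 200 y lo/mid/hi [0.0936 0.0986] 0.0961 z 0.146
```

>>> apply_moves --linear '[[0,-0.005,0],[0,-0.01,0],[0,-0.013,0],[0,-0.013,0],[0,-0.013,0]]' --delta_rot '[[0,0,0],[0,0,0],[0,0,0],[0,0,0],[0,0,0]]'

```text
clock: 22.92
position: [0.5162, -0.1023, 0.0969]
tool_rot: [-3.142, 0.0, 0.303]
force: [-1.0, -1.8, -1.2]
grip_width: 0.0
finger_force: 1.2
```

```bash
python3 - <<'E'
from plan import *
a,P,s=grab('wrist','w10'); print(s['position'],s['force'])
E
python3 al.py w10|grep -E "green 0.1|ptr 0.08"
```

```text
[ 0.5161904  -0.10229087  0.09689049] [-1.03297133 -1.79043115 -1.15426245]
green 0.1 254 y lo/mid/hi [0.0949 0.103 ] 0.0989 z 0.145
green 0.104 251 y lo/mid/hi [0.0949 0.1028] 0.0988 z 0.146
green 0.108 795 y lo/mid/hi [0.0886 0.1065] 0.0976 z 0.146
green 0.112 96 y lo/mid/hi [0.0887 0.1064] 0.0976 z 0.145
ptr 0.08 185 y lo/mid/hi [0.0948 0.0997] 0.0973 z 0.146
ptr 0.084 191 y lo/mid/hi [0.0948 0.0998] 0.0973 z 0.145
ptr 0.088 195 y lo/mid/hi [0.0947 0.0998] 0.0973 z 0.146
```

Aligned to within 0.3 mm. Backing off and lifting.

>>> apply_moves --linear '[[0,0.04,0],[0,0.1,0],[0,0.2,0],[0,0.3,0],[0,0.35,0]]' --delta_rot '[[0,0,0],[0,0,0],[0,0,0],[0,0,0],[0,0,0]]'

```text
clock: 23.38
position: [0.5271, -0.1377, 0.0971]
tool_rot: [3.141, -0.0, 0.301]
force: [-0.9, 0.1, -0.4]
grip_width: -0.0004
finger_force: 0.0
```

>>> apply_moves --linear '[[0,0,-0.15],[0,0,-0.35],[0,0,-0.55],[0,0,-0.8],[0,0,-1]]' --delta_rot '[[0,0,0],[0,0,0],[0,0,0],[0,0,0],[0,0,0]]'

```text
clock: 23.8
position: [0.5268, -0.1366, 0.1984]
tool_rot: [3.141, -0.0, 0.301]
force: [-0.2, 0.1, -0.4]
grip_width: 0.0
finger_force: 0.0
```

>>> apply_moves --linear '[[0,0,-0.1],[0,0,-0.2],[0,0,-0.3],[0,0,-0.3],[0,0,-0.3]]' --delta_rot '[[0,0,0],[0,0,0],[0,0,0],[0,0,0],[0,0,0]]'

```text
clock: 24.22
position: [0.5267, -0.1357, 0.2266]
tool_rot: [-3.141, 0.0, 0.303]
force: [-0.0, 0.1, -1.1]
grip_width: 0.0001
finger_force: 0.0
```

```bash
python3 - <<'E'
from plan import *
a,P,s=grab('wrist','w11'); b,_,_=grab('scene','s11'); print(s['clock'],s['position'],s['force'])
cv2.imwrite('pics/c11.png',np.hstack([cv2.resize(a,(400,300)),cv2.resize(b,(400,300))])[:,:,::-1])
E
python3 al.py w11|grep -E "green 0.1|ptr 0.08"
```

```text
24.2167 [ 0.52665621 -0.13567866  0.22661325] [-0.01299389  0.05420279 -1.09962152]
green 0.1 50 y lo/mid/hi [0.0948 0.1027] 0.0988 z 0.146
green 0.104 49 y lo/mid/hi [0.095  0.1029] 0.0989 z 0.146
green 0.108 150 y lo/mid/hi [0.0893 0.1065] 0.0979 z 0.146
green 0.112 147 y lo/mid/hi [0.0889 0.1058] 0.0974 z 0.146
ptr 0.08 41 y lo/mid/hi [0.0949 0.0995] 0.0972 z 0.146
ptr 0.084 34 y lo/mid/hi [0.095  0.0998] 0.0974 z 0.146
ptr 0.088 42 y lo/mid/hi [0.0949 0.0994] 0.0971 z 0.146
```

View pics/c11.png

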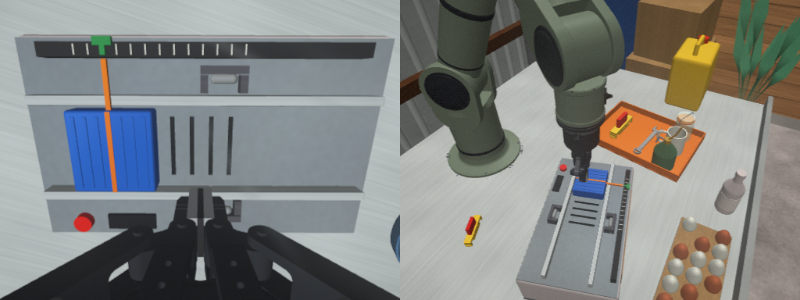

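The pointer at (105,60) meets the green marker at (101,45), the clip stands in the tray's clear end, everything else is in place, and the gripper is clear.

```bash
python3 -c "
from workcell import workorder
print(workorder.job_done())"
```

```text
the job is handed in; nothing more can be done
None
```

The job is handed in at about 24 s of the 67 s: the clip stands upright in the tray's clear end, the shutter pointer is within about 0.3 mm of the green marker, and the can, jar, mug and spanner were not touched; my first grasp closed on top of the tab at about 7 N because the fingertips sit 34 mm short of the reported TCP, and I corrected for that.

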